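Wedge a press-fit power housing open evenly

ROBOT

A 6-joint arm with a two-finger parallel gripper is mounted at the origin on the work surface. World frame = base frame: x ahead of the robot, y to its left, z up, the work surface at z = 0. Lengths are in mm, angles in rad, forces in N, time in s.
With the tool pointing down it reaches from about 300 to 775 mm from the base axis. Payload 14.6 kg.
Tool frame: the origin (TCP) lies on the centre line of the jaws, within the pads' length; the fingertips stand ahead of it and the grasp point (between the pads) is the TCP (manip.tip_reach is the z of the fingertips in the tool frame, in mm); z points along the fingers, y is the direction in which the jaws open and shut (so a half turn about z gives the same grasp; the last joint's range is limited). The gripper opens to 94 mm and grips with 3 to 60 N. Pads are 16 mm wide; open, the fingers measure 119 mm over their backs; the gripper's body (75 mm by 177 mm) begins 78 mm behind the grasp point.
Start: joints at [1.237, 0.3, 1.521, -0, 1.321, -0.067], TCP at [145.003, 530.531, 224.446] pointing down, gripper open.
Joint ranges: [-3.03, 3.03], [-0.79, 2.21], [0.23, 2.52], [-1.04, 4.18], [0, 3.07], [-2.55, 2.55]. Speed limits (rad/s): [2.22, 2.22, 2.57, 3.14, 3.14, 3.14].

INTERFACE

Orientations are given as [roll, pitch, yaw] about the fixed x, y, z axes, in that order (R = Rz(yaw) Ry(pitch) Rx(roll)).
In Python, from cell import manip, camera, search_frame, masks_of, tip_of gives the robot as it stands.
- The arm moves only by the tool send_rows, never from a script. Its argument "plan" is a list of rows, each an object with "travel": the shift along the tool's x, y, z in mm, a list of three; "delta_rot": the turn, a rotation vector about the tool's x, y, z in degrees, a list of three; "fingers": the gripper's target within -1 to 1 (shut at 1, half-way at 0, fully open at -1). In form: [{"travel": [dx, dy, dz], "delta_rot": [wx, wy, wz], "fingers": fingers}, ...]. A call has 1 to 20 rows; each row shifts and turns the commanded pose from where the row before left it, along the tool's axes as they then stand; what a row does not reach is not made up. A row lasts 1/8 s, in which the tool goes at most 62.5 mm and 10.7 degrees, less where a joint would pass 70% of its speed; a pose out of reach is approached as far as the arm can. A call is refused whole if a number of a shift passes 62.5 or a number of a turn 10.7, either way. A call with a gripper value outside its range is refused whole. The fingers move at their own pace and stop on an object; "grip_force" is the grip in N (left out, the last holds). Time passes only in rows, so rows that do not move let the fingers close. It gives the time, the measured TCP pose, the force and the opening at its end, in the units of the state.
- manip.read_state(): the state, without advancing time (a new reading comes with each control period).
- camera(name): name is "scene" or "top" or "wrist"; returns a dict with "color" (420x560x3 uint8, red, green, blue), "z_map" (420x560 float32, mm along the optical axis (not along the pixel's ray), 0 where there is no reading), "fov_y" (degrees; the focal length in pixels is half the picture's height over the tangent of half this angle, whatever the lens; pixels are square), "cx", "cy" (the principal point, pixels), "world_from_camera" (4x4, takes a point from camera to world coordinates); the wrist camera has in their place "tool_from_camera" (4x4, takes a point from camera to tool coordinates, whose origin is the TCP and whose axes are the flange's). Camera axes: x right, y up, looking along -z (the intrinsics and any distortion apply to the point x, -y, -z); pixel columns grow to the right and rows downward; lengths in mm; the calibration is good to about 2 mm. A picture is of the moment at which its call begins: read the wrist's pose just before it.
- manip.sign_off(): hands the job in, once; it reports no verdict.
Trained networks look in the newest picture that a camera, given by its name, has taken for a name from the list of things; names that differ only in an ending like _2 or _b are one class to them, and where a whole thing is asked for, a point or a joint stands for the part that bears it (a point fixed in the world has none). Each returns a list of dicts, best first, with "confidence" (0 to 1); they miss things now and then, are a little off and sometimes report something else, mostly with a low value. They report only what shows in the picture. A call takes as long as a camera call. They do not tell look-alikes from the thing itself.
- search_frame(name, camera): "at" ([x, y, z] in mm, in the coordinates of the camera as it stood for that picture, good to about 4 mm: the middle of the surface that is visible of it).
- masks_of(name, camera): "region" (420x560 bool, what is visible of it).
- tip_of(name, camera): "at" ([x, y, z] in mm, in the coordinates of the camera as it stood for that picture, good to about 4 mm: a listed point, or the origin of a listed thing).
The state is a dict: "clock": time; "joints": joint angles; "qd": joint speeds; "effort": joint torques, N m; "eef_pos": TCP position; "eef_rot": TCP orientation; "wrist_force": force on the tool from outside, world axes, zero at the start; "moment": the same for the moment, N m; "finger_gap": finger opening in mm.
Only numpy, scipy, OpenCV 4.12 (cv2) and the standard library are available. Lean on these libraries where they do the work, as an engineer would, in place of code of your own. Each camera call takes 0.05 s, during which the arm holds its last target. There are 200 camera calls.

TASK

Take the flat-sided wedge out of the tool rack and use it to part the two press-fit halves of the grey housing that stands on edge in its cradle: push the wedge straight down into the notches at the two ends of the seam in turn, part way first, so that neither end ever gets more than 9 mm wider open than the other, until the halves stand nearly parallel and a good 8 mm apart. Do not push the housing with the gripper, and at the end let go of the wedge and leave it standing upright in the notch you finish in.

Things in the scene. Friction and masses are not known exactly. Their poses are not given: they have to be found in the camera images.
- wedge: Off-white wedge, 138 mm, 120 g, upright in a rack (board top 80 mm up). Origin: middle of tip edge, z up. Blade z 0-70: 26 mm wide (y), thickness (x) 3 mm at tip to 23 at z 70; dark half-depth groove at z 48. Shoulder z 70-78, 46x30 mm, rests on the rack. Flat-sided grip z 78-138, 22 (x) x 30 (y) mm: grip along x at z 112. Beside it, 65 mm apart along y, round-handled tools, tops 140 mm up.
- half_a: One half of the grey plastic housing: 32 mm thick, 170 long, 80 tall. Origin: in its seam face, mid-length, at the housing's top edge (96 mm above the bench); y along the seam, z up, x across it; the half lies on the -x side. Each end, when wedged, opens by itself (some 9 N a half at the notch) and stays where left; pushing the wedge in or pulling it out takes some 8 to 15 N.
- half_b: The other half, the mirror image, on the +x side; its origin coincides with half_a's while shut. Distance of the origins = mean opening; angle between the y axes x 130 mm = difference of the two ends. With the wedge upright and its shoulder h mm above the housing's top, that end is open 11.6 - 0.286 h mm (5 mm at the groove, about 11 mm with the shoulder down); wedging starts at h = 40.
- cradle: The housing's fixed cradle, a steel plate 160 x 200 x 16 mm. Origin: under its centre, on the bench, below the middle of the seam; y along the seam. The two notches, both alike, are centred 65 mm either way along y (45 to 85 mm), open above and at the housing's end, 10 mm wide (x), with a chamfered mouth 20 mm wide and 5 mm deep at the housing's top. The plate's top is 80 mm below that.
Mind the look-alikes: they are no part of the job. What is shaped like the wedge but green or yellow is not meant.

How it is judged:
By the outcome, as a careful person would: the job done as asked, in the order asked, and still so for the second after the job is handed in, with the robot touching nothing.
It also fails if it takes over 51 s, if anything falls off the work surface, if the arm or the gripper's body presses on something with over 40 N, if the wrist force passes 120 N, or if a joint passes its speed limit or range.

## Working session

There is one attempt and no reset: what is moved stays moved. The work goes in short steps, Python scripts to look and compute and a tool call to move; the robot and the scene stay as the last step left them, time stands still between calls to the robot, and variables do not carry over. Pictures are saved under pics/ and viewed, about 8 in all and at most 12, crops included, and the job is handed in when it is done.

Besides the shell and the picture viewer there is one more tool, called after "Emit:" as name(argument=value, ...), one argument or row to a line, values as JSON. send_rows: Moves the arm, as the interface text tells. Its arguments: {"type":"object","properties":{"plan":{"type":"array"},"grip_force":{"type":"number"}},"required":["plan"]}

```bash
ls; mkdir -p pics; cat > h.py <<'E'
import numpy as np, cv2
from cell import manip, camera, search_frame, masks_of, tip_of
from scipy.spatial.transform import Rotation as R
def f_of(c): return c["color"].shape[0]/2/np.tan(np.radians(c["fov_y"])/2)
def Tw(c,s=None):
    if "world_from_camera" in c: return np.array(c["world_from_camera"])
    T=np.eye(4);T[:3,:3]=R.from_euler('xyz',s["eef_rot"]).as_matrix();T[:3,3]=s["eef_pos"]
    return T@np.array(c["tool_from_camera"])
def cloud(c,s=None):
    z=c["z_map"];v,u=np.indices(z.shape);f=f_of(c)
    P=np.stack([(u-c["cx"])*z/f,-(v-c["cy"])*z/f,-z],-1)
    T=Tw(c,s);return P@T[:3,:3].T+T[:3,3]
def tow(T,p): return T[:3,:3]@np.array(p)+T[:3,3]
def save(c,n,crop=None,k=1):
    im=c["color"][:,:,::-1]
    if crop: im=im[crop[1]:crop[3],crop[0]:crop[2]]
    cv2.imwrite("pics/"+n,cv2.resize(im,None,fx=k,fy=k,interpolation=cv2.INTER_CUBIC))
E
python3 - <<'E'
from h import *
np.set_printoptions(precision=1,suppress=True)
s=manip.read_state();print(s, manip.tip_reach, [a for a in dir(manip) if a[0]!='_'])
cs=[]
for n in("scene","top"):
    c=camera(n);cs.append(c["color"]);T=Tw(c);print(n,c["fov_y"],T[:3,3],[k for k in c])
    for t in("wedge","half_a","half_b","cradle"):
        print(t,"tip",[(tow(T,d["at"]).round(),round(d["confidence"],2)) for d in tip_of(t,n)],"s",[(tow(T,d["at"]).round(),round(d["confidence"],2)) for d in search_frame(t,n)])
    save(c,n+"1.png")
E
```

```text
pics
{'clock': 0.0, 'joints': array([ 1.2,  0.3,  1.5, -0. ,  1.3, -0.1]), 'qd': array([-0.,  0.,  0., -0., -0., -0.]), 'effort': array([  0. , -53.2, -35.3,   0.1,   0. ,  -0. ]), 'eef_pos': array([144.9, 530.3, 223.9]), 'eef_rot': array([-3.1, -0. ,  2.9]), 'wrist_force': array([ 0.6, -0.4,  0.2]), 'moment': array([-0.,  0., -0.]), 'finger_gap': 93.9157889262461} 19.0 ['Unreachable', 'read_state', 'sign_off', 'tip_reach']
scene 52.54731298729538 [ 822.4 -411.3  847.2] ['color', 'z_map', 'fov_y', 'cx', 'cy', 'world_from_camera']
wedge tip [(array([531., 282.,   9.]), 0.73), (array([396., 236.,  12.]), 0.7), (array([626., 340.,  17.]), 0.59)] s [(array([405., 307.,  29.]), 0.91), (array([538., 271., 114.]), 0.88), (array([674., 262.,  29.]), 0.8)]
half_a tip [(array([ 592., -181.,   96.]), 0.87), (array([ 587., -182.,   94.]), 0.74)] s [(array([ 612., -190.,   95.]), 0.91), (array([ 581., -202.,   97.]), 0.83)]
half_b tip [(array([ 592., -181.,   96.]), 0.87), (array([ 587., -182.,   94.]), 0.74)] s [(array([ 612., -190.,   95.]), 0.91), (array([ 581., -202.,   97.]), 0.83)]
cradle tip [(array([ 591., -184.,   -1.]), 0.97)] s [(array([ 609., -203.,   12.]), 0.82)]
top 49.716240189785594 [ 428.    53.9 1070.2] ['color', 'z_map', 'fov_y', 'cx', 'cy', 'world_from_camera']
wedge tip [(array([392., 243.,  17.]), 0.84), (array([533., 286.,  12.]), 0.56)] s [(array([533., 280., 119.]), 0.79), (array([396., 318.,  33.]), 0.72), (array([ 601., -172.,   94.]), 0.72), (array([665., 277.,  28.]), 0.66)]
half_a tip [(array([ 584., -181.,   94.]), 0.89), (array([ 587., -180.,   95.]), 0.7)] s [(array([ 600., -167.,   99.]), 0.97), (array([ 571., -179.,   93.]), 0.87)]
half_b tip [(array([ 584., -181.,   94.]), 0.89), (array([ 587., -180.,   95.]), 0.7)] s [(array([ 600., -167.,   99.]), 0.97), (array([ 571., -179.,   93.]), 0.87)]
cradle tip [(array([ 591., -181.,   -0.]), 0.64)] s [(array([ 579., -173.,   16.]), 0.82)]
```

View pics/scene1.png

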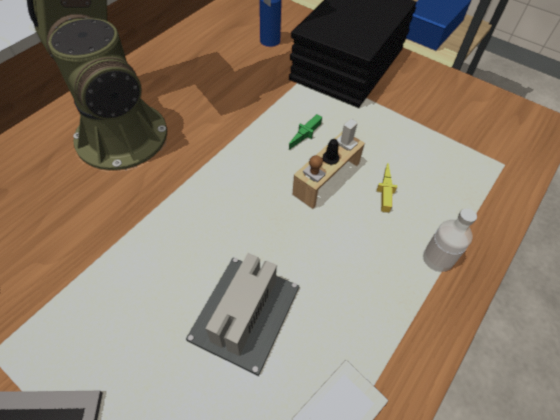

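View pics/top1.png

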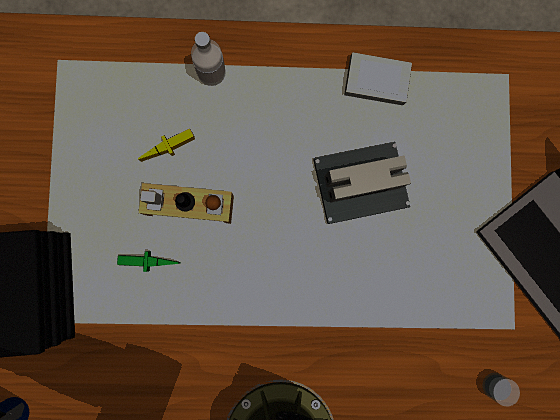

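```bash
python3 - <<'E'
from h import *
np.set_printoptions(precision=1,suppress=True)
for n in("top","scene"):
    c=camera(n);P=cloud(c)
    def rect(lo,hi,cen,r,t):
        m=(P[...,2]>lo)&(P[...,2]<hi)&(np.hypot(P[...,0]-cen[0],P[...,1]-cen[1])<r)
        m=cv2.morphologyEx(m.astype(np.uint8),cv2.MORPH_OPEN,np.ones((2,2)))>0
        q=P[m];b=cv2.minAreaRect(q[:,:2].astype(np.float32));print(n,t,len(q),np.array(b[0]),np.array(b[1]),b[2],"z",np.median(q[:,2]))
    rect(88,104,(588,-181),130,"housing");rect(9,24,(588,-181),150,"cradle")
    rect(74,86,(530,220),140,"rack");rect(140,156,(533,283),40,"griptop")
    if n=="scene": save(c,"crop2.png",(260,100,420,230),5)
    else: save(c,"crop3.png",(100,120,420,280),2.5)
E
```

```text
top housing 2109 [ 554.8 -111.2] [ 95.4 405.2] 24.291841506958008 z 95.54075115588864
top cradle 3275 [ 563.6 -105.1] [170.2 381.6] 16.426639556884766 z 15.92884383084538
top rack 1772 [514.6 181.3] [290.8 101.7] 75.06047821044922 z 80.34366562688507
top griptop 163 [488.  177.5] [273.6  26.1] 69.57273864746094 z 147.38719553570513
scene housing 2782 [ 650.1 -267.3] [120.6 432.7] 34.52717208862305 z 94.80691639136279
scene cradle 4067 [ 637.9 -270.3] [201.6 418.4] 26.87210464477539 z 15.075308969066327
scene rack 993 [619.2 -36.2] [135.8 842.4] 19.28195571899414 z 79.25923658610054
scene griptop 104 [516.6 358.8] [ 23.6 187.5] 12.768758773803711 z 146.3635587038023
```

View pics/crop2.png

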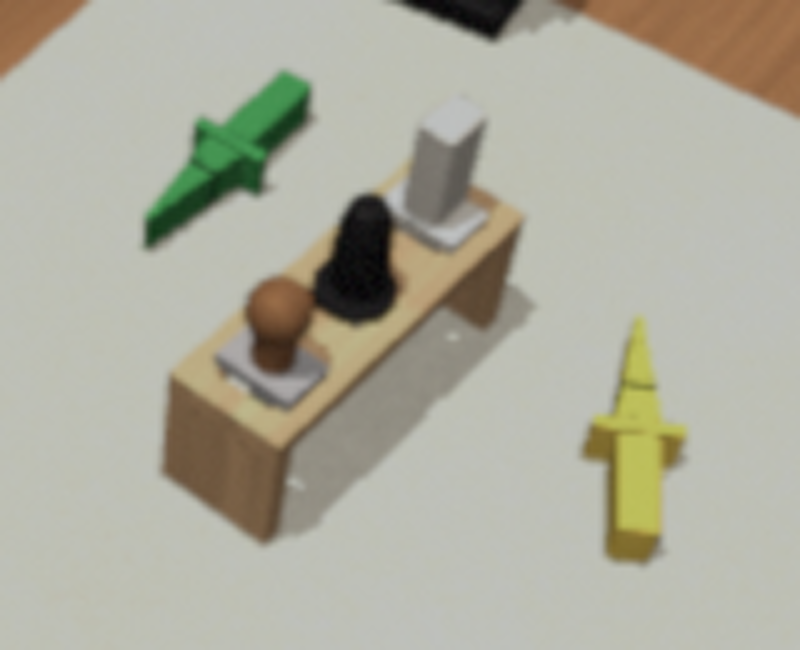

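Candidates: green one (scene 305,131) and yellow one (388,186), both lying down and the wrong colours; the off-white, flat-sided one upright in the rack (349,132; top view 151,199) fits the description. The even kernel corrupted the rectangles, so I'm redoing them.

```bash
python3 - <<'E'
from h import *
np.set_printoptions(precision=1,suppress=True)
for n in("top","scene"):
    c=camera(n);P=cloud(c)
    def rect(lo,hi,cen,r,t):
        m0=(P[...,2]>lo)&(P[...,2]<hi)&(np.hypot(P[...,0]-cen[0],P[...,1]-cen[1])<r)
        _,L,st,_=cv2.connectedComponentsWithStats(m0.astype(np.uint8),connectivity=4)
        m=L==1+np.argmax(st[1:,4])
        q=P[m];b=cv2.minAreaRect(q[:,:2].astype(np.float32));print(n,t,len(q),np.array(b[0]),np.array(b[1]),b[2],"z",np.median(q[:,2]),"mean",q.mean(0))
    rect(90,101,(588,-181),130,"housing");rect(9,24,(588,-181),150,"cradle")
    rect(74,86,(530,220),140,"rack");rect(140,156,(533,283),40,"griptop")
    rect(83,95,(533,283),40,"shoulder")
E
```

```text
top housing 2084 [ 589.  -180.6] [ 64.4 171.3] 12.894209861755371 z 95.72128592183827 mean [ 588.6 -179.7   95.6]
top cradle 3283 [ 589.1 -180.4] [160.2 201.2] 12.799071311950684 z 15.907376701000658 mean [ 582.3 -173.4   15.9]
top rack 1779 [525.9 222.2] [196.7  66.5] 85.6985092163086 z 80.27039765999427 mean [524.2 217.4  80.4]
top griptop 162 [529.7 286.4] [30.  21.7] 86.05772399902344 z 147.69095265541824 mean [529.4 285.6 147.8]
top shoulder 92 [521.6 286.8] [29.  29.2] 85.5997314453125 z 88.38033421649317 mean [514.7 285.6  88.5]
scene housing 2735 [ 590.9 -182.9] [ 64.6 171.1] 13.079317092895508 z 94.97411908717561 mean [ 592.6 -187.7   94.9]
scene cradle 4080 [ 591.  -183.3] [160.7 200.8] 12.924736022949219 z 15.116105156562526 mean [ 607.9 -196.5   15.2]
scene rack 995 [528.1 218.3] [198.   68.1] 85.39881134033203 z 79.46727089600188 mean [535.7 201.1  79.7]
scene griptop 107 [532.5 282.2] [30.9 21.9] 87.1371841430664 z 146.74207033636162 mean [533. 281. 146.]
scene shoulder 110 [531.9 281.5] [47.2 30.8] 3.612398386001587 z 86.98567974360645 mean [537.5 278.5  87.4]
```

```bash
cat >> h.py <<'E'
def go(xyz,yaw_deg):
    "prints travel in present tool frame and turn about tool z; tool assumed pointing down; also tilt fix"
    s=manip.read_state();Rt=R.from_euler('xyz',s["eef_rot"])
    t=Rt.inv().apply(np.array(xyz)-s["eef_pos"])
    tgt=R.from_euler('xyz',[np.pi,0,np.radians(yaw_deg)])
    print("clock",s["clock"].__round__(2),"pos",np.round(s["eef_pos"],1),"rot",np.round(np.degrees(s["eef_rot"]),2),"F",np.round(s["wrist_force"],1),"gap",round(s["finger_gap"],1))
    print("travel tool",t.round(1),"rotvec deg",np.degrees((Rt.inv()*tgt).as_rotvec()).round(2))
E
python3 - <<'E'
from h import *
c=camera("top");P=cloud(c);m=(P[...,0]<450)&(P[...,1]>430)&(P[...,0]>50);print(np.percentile(P[m][:,2],[50,90,99,100]))
go((530,530-160,240),165.6);go((531,284,250),85.6)
E
```

```text
[ 19.89241039 167.62488637 231.69049954 332.93683541]
clock 1.15 pos [145.  530.5 224.4] rot [-180.     -0.    164.71] F [0.3 0.2 0.3] gap 93.9
travel tool [-413.7  -53.3  -15.6] rotvec deg [-0.   -0.   -0.89]
clock 1.15 pos [145.  530.5 224.4] rot [-180.     -0.    164.71] F [0.3 0.2 0.3] gap 93.9
travel tool [-437.3 -136.   -25.6] rotvec deg [-0.    0.   79.11]
```

Emit:
send_rows(
  plan=[
    {"travel":[-10,-12,-5],"delta_rot":[0,0,0],"fingers":-1},
    {"travel":[-30,-14,-4],"delta_rot":[0,0,0],"fingers":-1},
    {"travel":[-42,-14,-4],"delta_rot":[0,0,0],"fingers":-1},
    {"travel":[-44,-14,-4],"delta_rot":[0,0,0],"fingers":-1},
    {"travel":[-44,-14,-4],"delta_rot":[0,0,0],"fingers":-1},
    {"travel":[-44,-14,-4],"delta_rot":[0,0,0],"fingers":-1},
    {"travel":[-44,-14,0],"delta_rot":[0,0,0],"fingers":-1},
    {"travel":[-44,-12,0],"delta_rot":[0,0,0],"fingers":-1},
    {"travel":[-44,-12,0],"delta_rot":[0,0,0],"fingers":-1},
    {"travel":[-44,-10,0],"delta_rot":[0,0,0],"fingers":-1},
    {"travel":[-37,-6,0],"delta_rot":[0,0,0],"fingers":-1},
    {"travel":[-10,0,0],"delta_rot":[0,0,9.1],"fingers":-1},
    {"travel":[0,0,0],"delta_rot":[0,0,10],"fingers":-1},
    {"travel":[0,0,0],"delta_rot":[0,0,10],"fingers":-1},
    {"travel":[0,0,0],"delta_rot":[0,0,10],"fingers":-1},
    {"travel":[0,0,0],"delta_rot":[0,0,10],"fingers":-1},
    {"travel":[0,0,0],"delta_rot":[0,0,10],"fingers":-1},
    {"travel":[0,0,0],"delta_rot":[0,0,10],"fingers":-1},
    {"travel":[0,0,0],"delta_rot":[0,0,10],"fingers":-1},
    {"travel":[0,0,0],"delta_rot":[0,0,0],"fingers":-1},
  ],
)

```text
clock: 3.65
eef_pos: [530.6, 283.4, 249.9]
eef_rot: [3.141, -0.0, 1.495]
wrist_force: [0.1, 0.2, -0.0]
finger_gap: 94.0
```

```bash
cat >> h.py <<'E'
def rect(P,lo,hi,cen,r,t):
    m0=(P[...,2]>lo)&(P[...,2]<hi)&(np.hypot(P[...,0]-cen[0],P[...,1]-cen[1])<r)
    _,L,st,_=cv2.connectedComponentsWithStats(m0.astype(np.uint8),connectivity=4)
    q=P[L==1+np.argmax(st[1:,4])];b=cv2.minAreaRect(q[:,:2].astype(np.float32));print(t,len(q),np.round(b[0],1),np.round(b[1],1),round(b[2],1),"z",np.median(q[:,2]).round(1))
E
python3 - <<'E'
from h import *
s=manip.read_state();c=camera("wrist");P=cloud(c,s);print(Tw(c,s)[:3].round(2).tolist())
rect(P,74,86,(530,220),140,"rack");rect(P,138,156,(531,284),30,"griptop");rect(P,83,96,(531,284),40,"shoulder")
go((531,284,250),85.6);save(c,"w1.png")
E
```

```text
[[1.0, 0.07, 0.02, 535.86], [-0.08, 0.97, 0.23, 350.91], [0.0, -0.23, 0.97, 409.0]]
rack 6343 [528.4 241. ] [154.8  66.1] 85.8 z 79.0
griptop 1038 [530.7 285.5] [29.9 21.7] 86.1 z 146.5
shoulder 713 [530.8 285.8] [29.3 45.5] 85.5 z 86.8
clock 3.7 pos [530.6 283.6 249.8] rot [ 1.7998e+02 -1.0000e-02  8.5820e+01] F [-0.7 -0.1  0.3] gap 94.0
travel tool [ 0.5  0.4 -0.2] rotvec deg [ 0.02 -0.01  0.22]
```

View pics/w1.png

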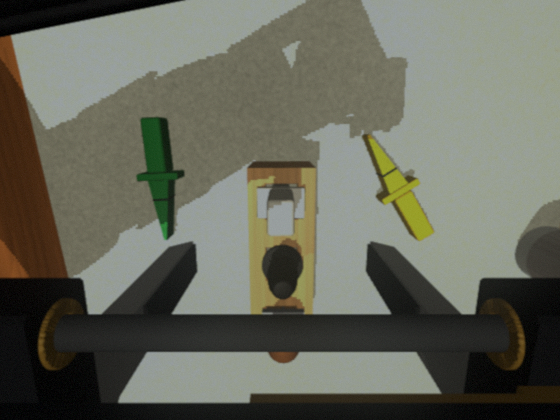

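The wrist view shows the off-white wedge at (280,210), with the green and yellow look-alikes clear on either side. I'm descending and gripping.

Emit:
send_rows(
  plan=[
    {"travel":[1.7,0.1,15],"delta_rot":[0,0,0],"fingers":-1},
    {"travel":[0,0,25],"delta_rot":[0,0,0],"fingers":-1},
    {"travel":[0,0,25],"delta_rot":[0,0,0],"fingers":-1},
    {"travel":[0,0,25],"delta_rot":[0,0,0],"fingers":-0.3},
    {"travel":[0,0,20],"delta_rot":[0,0,0],"fingers":0},
    {"travel":[0,0,12],"delta_rot":[0,0,0],"fingers":0.3},
    {"travel":[0,0,6],"delta_rot":[0,0,0],"fingers":0.3},
    {"travel":[0,0,0],"delta_rot":[0,0,0],"fingers":1},
    {"travel":[0,0,0],"delta_rot":[0,0,0],"fingers":1},
    {"travel":[0,0,0],"delta_rot":[0,0,0],"fingers":1},
    {"travel":[0,0,0],"delta_rot":[0,0,0],"fingers":1},
    {"travel":[0,0,0],"delta_rot":[0,0,0],"fingers":1},
  ],
  grip_force=50,
)

```text
clock: 5.2
eef_pos: [531.0, 285.9, 121.9]
eef_rot: [3.141, -0.0, 1.494]
wrist_force: [-1.8, -0.1, 4.1]
finger_gap: 22.0
```

Emit:
send_rows(
  plan=[
    {"travel":[0,0,-8],"delta_rot":[0,0,0],"fingers":1},
    {"travel":[0,0,-20],"delta_rot":[0,0,0],"fingers":1},
    {"travel":[0,0,-30],"delta_rot":[0,0,0],"fingers":1},
    {"travel":[0,0,-30],"delta_rot":[0,0,0],"fingers":1},
    {"travel":[0,0,-30],"delta_rot":[0,0,0],"fingers":1},
    {"travel":[0,0,-25],"delta_rot":[0,0,0],"fingers":1},
    {"travel":[0,0,-7],"delta_rot":[0,0,0],"fingers":1},
    {"travel":[0,0,0],"delta_rot":[0,0,0],"fingers":1},
  ],
)

```text
clock: 6.2
eef_pos: [530.8, 285.8, 271.0]
eef_rot: [-3.141, 0.0, 1.494]
wrist_force: [0.4, 0.7, -2.2]
finger_gap: 21.4
```

```bash
python3 - <<'E'
from h import *
go((580,-80,272),102.9)
E
```

```text
clock 6.2 pos [530.8 285.8 271. ] rot [-1.7998e+02  1.0000e-02  8.5610e+01] F [ 0.4  0.7 -2.2] gap 21.4
travel tool [-360.9   77.    -0.9] rotvec deg [-2.000e-02  1.000e-02 -1.729e+01]
```

Emit:
send_rows(
  plan=[
    {"travel":[-12,3,0],"delta_rot":[0,0,0],"fingers":1},
    {"travel":[-30,6,0],"delta_rot":[0,0,0],"fingers":1},
    {"travel":[-45,10,0],"delta_rot":[0,0,0],"fingers":1},
    {"travel":[-50,11,0],"delta_rot":[0,0,0],"fingers":1},
    {"travel":[-50,11,0],"delta_rot":[0,0,0],"fingers":1},
    {"travel":[-50,11,0],"delta_rot":[0,0,0],"fingers":1},
    {"travel":[-50,11,0],"delta_rot":[0,0,0],"fingers":1},
    {"travel":[-40,8,0],"delta_rot":[0,0,0],"fingers":1},
    {"travel":[-24,5,0],"delta_rot":[0,0,0],"fingers":1},
    {"travel":[-10,1,0],"delta_rot":[0,0,-8.6],"fingers":1},
    {"travel":[0,0,0],"delta_rot":[0,0,-8.7],"fingers":1},
    {"travel":[0,0,0],"delta_rot":[0,0,0],"fingers":1},
  ],
)

```text
clock: 7.7
eef_pos: [579.6, -80.7, 270.6]
eef_rot: [-3.14, -0.0, 1.795]
wrist_force: [-1.5, -0.4, -1.8]
finger_gap: 21.8
```

```bash
python3 - <<'E'
from h import *
s=manip.read_state();c=camera("wrist");P=cloud(c,s)
rect(P,90,101,(588,-181),130,"housing");rect(P,9,24,(588,-181),150,"cradle")
go((575.5,-118,210),102.9);save(c,"w2.png")
np.save("w2.npy",P);T=Tw(c,s)
for t in("half_a","cradle","wedge"): print(t,[(tow(T,d["at"]).round(),round(d["confidence"],2)) for d in tip_of(t,"wrist")])
# wedge in tool frame
Rt=R.from_euler('xyz',s["eef_rot"]);Q=Rt.inv().apply(P.reshape(-1,3)-s["eef_pos"]);m=(abs(Q[:,1])<30)&(abs(Q[:,0])<40)&(Q[:,2]>-40)&(Q[:,2]<130)
q=Q[m]; 
for lo,hi in((-30,-15),(-5,20),(25,40),(45,75),(75,100),(100,125)):
    k=q[(q[:,2]>lo)&(q[:,2]<hi)];print(lo,hi,len(k),k.min(0).round(1) if len(k) else"",k.max(0).round(1) if len(k) else "",np.median(k,0).round(1) if len(k) else "")
E
```

```text
housing 326 [ 625.4 -252.8] [25.9 18.5] 12.6 z 94.9
cradle 5014 [ 580.6 -140.1] [160.4 115. ] 13.2 z 14.9
clock 7.75 pos [579.8 -80.4 270.8] rot [-1.7995e+02 -2.0000e-02  1.0271e+02] F [-0.2 -0.2 -1.7] gap 21.6
travel tool [-35.7 -12.4  60.8] rotvec deg [-0.05 -0.02 -0.19]
half_a []
cradle []
wedge [(array([577., -77., 161.]), 0.88)]
-30 -15 3752 [ -9.5 -22.6 -30. ] [ 14.9  23.7 -15. ] [  7.8   0.4 -24.7]
-5 20 1274 [  7.7 -22.4  -5. ] [14.6 23.5 20. ] [10.1  0.6  5.3]
25 40 1003 [  2.6 -22.3  25. ] [14.5 23.7 39.9] [11.9  1.  35.1]
45 75 272 [11.4 -9.6 48.4] [13.  11.  74.9] [12.   0.4 59.7]
75 100 108 [11.6 -5.9 75. ] [12.3  6.9 99.9] [12.   0.5 85. ]
100 125 21 [ 11.8  -1.9 100.1] [ 12.3   3.6 112. ] [ 12.    1.2 104.4]
```

View pics/w2.png

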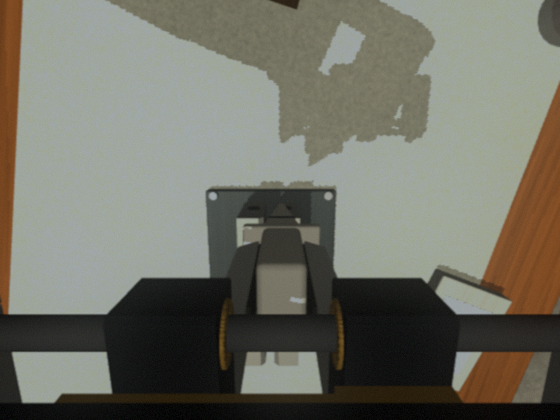

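The wrist view shows the held wedge (around 280,260) upright over the cradle and housing, whose axes agree with the top view. I'm going over notch 1 (nearer the rack), with the tip about 8 mm above the housing.

Emit:
send_rows(
  plan=[
    {"travel":[-8,-4,0],"delta_rot":[0,0,-0.3],"fingers":1},
    {"travel":[-16,-6,10],"delta_rot":[0,0,0],"fingers":1},
    {"travel":[-10.5,-2.5,20],"delta_rot":[0,0,0],"fingers":1},
    {"travel":[0,0,18],"delta_rot":[0,0,0],"fingers":1},
    {"travel":[0,0,6],"delta_rot":[0,0,0],"fingers":1},
    {"travel":[0,0,0],"delta_rot":[0,0,0],"fingers":1},
  ],
  grip_force=60,
)

```text
clock: 8.65
eef_pos: [575.7, -116.2, 217.3]
eef_rot: [-3.141, -0.0, 1.802]
wrist_force: [-0.1, 0.1, -2.4]
finger_gap: 21.6
```

```bash
python3 - <<'E'
from h import *
c=camera("scene");save(c,"s2.png",(190,180,350,310),4.5)
go((575.1,-116.8,160),102.95)
E
```

```text
clock 8.7 pos [ 575.9 -116.3  217.9] rot [1.7997e+02 1.0000e-02 1.0323e+02] F [ 0.4 -0.  -2.4] gap 21.8
travel tool [-0.3 -1.  57.9] rotvec deg [0.03 0.01 0.28]
```

View pics/s2.png

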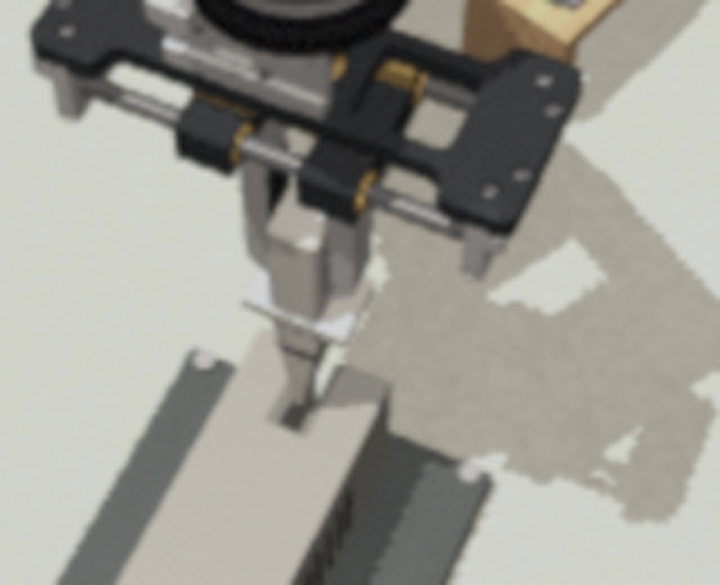

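The tip stands over the notch (crop around 297,410). I'm pushing down to TCP z of about 160 (h of about 22).

Emit:
send_rows(
  plan=[
    {"travel":[-0.3,-0.6,8],"delta_rot":[0,0,0],"fingers":1},
    {"travel":[0,0,10],"delta_rot":[0,0,0],"fingers":1},
    {"travel":[0,0,8],"delta_rot":[0,0,0],"fingers":1},
    {"travel":[0,0,6],"delta_rot":[0,0,0],"fingers":1},
    {"travel":[0,0,5],"delta_rot":[0,0,0],"fingers":1},
    {"travel":[0,0,5],"delta_rot":[0,0,0],"fingers":1},
    {"travel":[0,0,0],"delta_rot":[0,0,0],"fingers":1},
  ],
)

```text
clock: 9.57
eef_pos: [574.6, -117.1, 175.3]
eef_rot: [-3.14, -0.0, 1.801]
wrist_force: [-6.2, -1.3, 0.5]
finger_gap: 21.8
```

Emit:
send_rows(
  plan=[
    {"travel":[0,-0.8,0],"delta_rot":[0,0,0],"fingers":1},
    {"travel":[0,0,4],"delta_rot":[0,0,0],"fingers":1},
    {"travel":[0,0,4],"delta_rot":[0,0,0],"fingers":1},
    {"travel":[0,0,4],"delta_rot":[0,0,0],"fingers":1},
    {"travel":[0,0,3],"delta_rot":[0,0,0],"fingers":1},
    {"travel":[0,0,0],"delta_rot":[0,0,0],"fingers":1},
  ],
)

```text
clock: 10.32
eef_pos: [575.6, -117.1, 162.1]
eef_rot: [3.138, 0.002, 1.801]
wrist_force: [0.1, 0.4, 9.8]
finger_gap: 21.8
```

```bash
cat >> h.py <<'E'
def profile(c,s=None):
    """gap between halves along the seam: at top-surface height, by y"""
    P=cloud(c,s);o=np.array([589.9,-181.1]);ex=np.array([.9746,.2241]);ey=np.array([-.2241,.9746])
    d=P[...,:2]-o;X=d@ex;Y=d@ey;Z=P[...,2];m=(abs(Z-95.3)<4)&(abs(X)<60)&(abs(Y)<95)
    for y in range(-80,81,20):
        k=m&(abs(Y-y)<10);x=X[k]
        if len(x)>8:
            xs=np.sort(x);g=np.diff(xs);i=g.argmax();print(y,"x",xs[0].round(1),xs[-1].round(1),"gap",xs[i].round(1),xs[i+1].round(1))
E
python3 - <<'E'
from h import *
c=camera("top");profile(c)
c=camera("scene");profile(c);save(c,"s3.png",(190,180,350,310),4.5)
s=manip.read_state();c=camera("wrist");P=cloud(c,s)
Rt=R.from_euler('xyz',s["eef_rot"]);Q=Rt.inv().apply(P.reshape(-1,3)-s["eef_pos"])
m=(abs(Q[:,1])<22)&(abs(Q[:,1])>15)&(abs(Q[:,0])<16)&(Q[:,2]<45)&(Q[:,2]>28);print("shoulder top z",np.median(P.reshape(-1,3)[m,2]),m.sum())
go((574.3,-117,160),102.95)
E
```

```text
-40 x -32.7 -18.6 gap -20.2 -19.0
-20 x -30.3 -21.0 gap -29.0 -27.8
80 x 20.7 35.6 gap 22.1 24.1
-80 x -31.8 32.5 gap -4.6 5.9
-60 x -31.9 32.7 gap -4.0 6.6
-40 x -31.7 33.6 gap -12.8 -11.9
-20 x -31.8 34.0 gap 0.9 1.8
0 x -32.6 34.5 gap 0.6 2.3
20 x -32.2 35.6 gap 0.8 3.1
40 x -32.2 36.1 gap 0.4 3.4
60 x -32.3 36.3 gap 4.7 8.8
80 x -31.8 36.7 gap -29.3 20.0
shoulder top z 126.97138746807045 452
clock 10.47 pos [ 575.6 -117.1  162.1] rot [1.7977e+02 1.0000e-01 1.0321e+02] F [-0.7 -0.3  9.8] gap 21.6
travel tool [ 0.4 -1.3  2.1] rotvec deg [0.23 0.1  0.26]
```

View pics/s3.png

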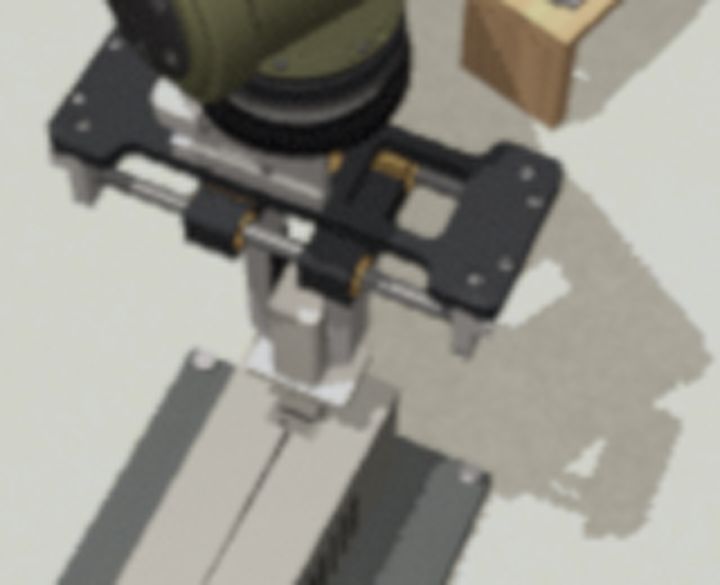

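Notch 1 is at h of about 24, opening roughly 4.5 mm, and the wedge is upright. I'm pulling out and moving over notch 2.

Emit:
send_rows(
  plan=[
    {"travel":[0,0,-6],"delta_rot":[0,0,0],"fingers":1},
    {"travel":[0,0,-8],"delta_rot":[0,0,0],"fingers":1},
    {"travel":[0,0,-10],"delta_rot":[0,0,0],"fingers":1},
    {"travel":[0,0,-12],"delta_rot":[0,0,0],"fingers":1},
    {"travel":[0,0,-14],"delta_rot":[0,0,0],"fingers":1},
    {"travel":[0,0,-12],"delta_rot":[0,0,0],"fingers":1},
    {"travel":[0,0,0],"delta_rot":[0,0,0],"fingers":1},
    {"travel":[-12,0,0],"delta_rot":[0,0,0.2],"fingers":1},
    {"travel":[-28,0,0],"delta_rot":[0,0,0],"fingers":1},
    {"travel":[-35,0,0],"delta_rot":[0,0,0],"fingers":1},
    {"travel":[-32,0,0],"delta_rot":[0,0,0],"fingers":1},
    {"travel":[-17,0,0],"delta_rot":[0,0,0],"fingers":1},
    {"travel":[-5,0,0],"delta_rot":[0,0,0],"fingers":1},
    {"travel":[0,0,0],"delta_rot":[0,0,0],"fingers":1},
  ],
)

```text
clock: 12.22
eef_pos: [603.5, -242.3, 222.3]
eef_rot: [-3.141, -0.0, 1.798]
wrist_force: [0.2, 0.9, -1.6]
finger_gap: 21.4
```

```bash
cat >> h.py <<'E'
def wedge_in_hand():
    s=manip.read_state();c=camera("wrist");P=cloud(c,s)
    Q=R.from_euler('xyz',s["eef_rot"]).inv().apply(P.reshape(-1,3)-s["eef_pos"])
    m=(abs(Q[:,1])<22)&(abs(Q[:,1])>15)&(abs(Q[:,0])<16)&(Q[:,2]<45)&(Q[:,2]>28)
    print("shoulder top in tool z",np.median(Q[m,2]).round(1),"world z",np.median(P.reshape(-1,3)[m,2]).round(1))
    m=(Q[:,2]>45)&(Q[:,2]<100)&(abs(Q[:,1])<12)&(Q[:,0]>8)&(Q[:,0]<16);print("blade",np.median(Q[m],0).round(1) if m.any() else "")
E
python3 - <<'E'
from h import *
wedge_in_hand();profile(camera("scene"));go((604.2,-243.5,160),102.95)
E
```

```text
shoulder top in tool z 35.1 world z 187.2
blade [12.   0.5 63.9]
-80 x -31.6 32.7 gap -3.9 5.9
-60 x -31.4 33.2 gap -11.4 6.6
-40 x 4.4 33.3 gap 6.0 6.6
-20 x -2.3 33.7 gap -2.3 0.1
0 x -11.5 5.2 gap 0.3 2.4
20 x -16.5 0.6 gap -8.9 -7.7
40 x -19.4 0.3 gap -12.6 -11.8
60 x -17.8 -6.5 gap -11.1 -8.8
80 x -31.8 -5.7 gap -31.8 -30.3
clock 12.32 pos [ 603.6 -241.9  222.6] rot [ 1.8000e+02 -1.0000e-02  1.0306e+02] F [ 0.8  0.  -1.4] gap 21.9
travel tool [-1.7  0.2 62.6] rotvec deg [ 0.   -0.01  0.11]
```

Emit:
send_rows(
  plan=[
    {"travel":[-1.7,0.2,8],"delta_rot":[0,0,0],"fingers":1},
    {"travel":[0,0,12],"delta_rot":[0,0,0],"fingers":1},
    {"travel":[0,0,10],"delta_rot":[0,0,0],"fingers":1},
    {"travel":[0,0,8],"delta_rot":[0,0,0],"fingers":1},
    {"travel":[0,0,6],"delta_rot":[0,0,0],"fingers":1},
    {"travel":[0,0,3],"delta_rot":[0,0,0],"fingers":1},
    {"travel":[0,0,0],"delta_rot":[0,0,0],"fingers":1},
  ],
)

```text
clock: 13.2
eef_pos: [603.7, -244.7, 175.7]
eef_rot: [-3.141, 0.0, 1.798]
wrist_force: [-5.4, -0.7, 2.1]
finger_gap: 21.8
```

Emit:
send_rows(
  plan=[
    {"travel":[0,-0.8,0],"delta_rot":[0,0,0],"fingers":1},
    {"travel":[0,0,4],"delta_rot":[0,0,0],"fingers":1},
    {"travel":[0,0,4],"delta_rot":[0,0,0],"fingers":1},
    {"travel":[0,0,4],"delta_rot":[0,0,0],"fingers":1},
    {"travel":[0,0,4],"delta_rot":[0,0,0],"fingers":1},
    {"travel":[0,0,0],"delta_rot":[0,0,0],"fingers":1},
  ],
)

```text
clock: 13.95
eef_pos: [604.6, -245.0, 161.4]
eef_rot: [3.137, 0.003, 1.798]
wrist_force: [0.9, -0.8, 9.2]
finger_gap: 21.6
```

```bash
python3 - <<'E'
from h import *
wedge_in_hand();profile(camera("scene"));go((604.2,-243.5,160),102.95)
E
```

```text
shoulder top in tool z 35.1 world z 126.3
blade [11.9  0.4 67.4]
-80 x -32.2 36.1 gap -3.3 -0.9
-60 x -32.5 36.4 gap -29.6 20.1
-40 x 7.1 35.6 gap 8.1 9.6
-20 x 4.1 20.5 gap 13.6 14.6
0 x 0.3 20.4 gap 0.5 3.9
20 x 0.2 21.2 gap 0.2 4.8
40 x -27.4 33.0 gap 0.3 5.0
60 x -31.8 36.4 gap -5.5 10.0
80 x -32.1 36.4 gap -4.7 9.8
clock 14.05 pos [ 604.7 -245.   161.5] rot [179.74   0.18 103.01] F [ 1.9 -1.7  9.6] gap 21.4
travel tool [ 1.6 -0.1  1.5] rotvec deg [0.26 0.18 0.06]
```

Notch 2 is now about 4.5 mm open too. Moving back to notch 1.

Emit:
send_rows(
  plan=[
    {"travel":[0,0,-6],"delta_rot":[0,0,0],"fingers":1},
    {"travel":[0,0,-8],"delta_rot":[0,0,0],"fingers":1},
    {"travel":[0,0,-10],"delta_rot":[0,0,0],"fingers":1},
    {"travel":[0,0,-12],"delta_rot":[0,0,0],"fingers":1},
    {"travel":[0,0,-14],"delta_rot":[0,0,0],"fingers":1},
    {"travel":[0,0,-12],"delta_rot":[0,0,0],"fingers":1},
    {"travel":[0,0,0],"delta_rot":[0,0,0],"fingers":1},
    {"travel":[12,0,0],"delta_rot":[0,0,0],"fingers":1},
    {"travel":[28,0,0],"delta_rot":[0,0,0],"fingers":1},
    {"travel":[35,0,0],"delta_rot":[0,0,0],"fingers":1},
    {"travel":[32,0,0],"delta_rot":[0,0,0],"fingers":1},
    {"travel":[17,0,0],"delta_rot":[0,0,0],"fingers":1},
    {"travel":[6,0,0],"delta_rot":[0,0,0],"fingers":1},
    {"travel":[0,0,0],"delta_rot":[0,0,0],"fingers":1},
  ],
)

```text
clock: 15.8
eef_pos: [574.1, -118.1, 221.4]
eef_rot: [-3.142, 0.0, 1.798]
wrist_force: [-0.0, 0.2, -1.7]
finger_gap: 22.2
```

```bash
python3 - <<'E'
from h import *
wedge_in_hand();profile(camera("scene"));go((575.3+.5,-117+.1,141),102.95)
E
```

```text
shoulder top in tool z 35.2 world z 186.2
blade [11.9  0.5 63.9]
-80 x -32.3 36.6 gap -5.9 10.9
-60 x -32.0 36.4 gap -5.5 10.1
-40 x -31.9 36.4 gap 0.4 3.8
-20 x -32.5 36.1 gap 0.2 4.0
0 x -32.3 36.3 gap 0.3 4.5
20 x -31.9 36.7 gap 0.5 4.2
40 x -32.1 36.4 gap 0.4 4.0
60 x -31.7 36.8 gap -4.6 9.8
80 x -31.3 36.5 gap -19.4 11.6
clock 15.9 pos [ 574.2 -118.6  221.3] rot [-179.99    0.    102.97] F [ 0.1  0.3 -1.9] gap 21.7
travel tool [ 1.3  2.  80.3] rotvec deg [-0.01  0.    0.02]
```

Emit:
send_rows(
  plan=[
    {"travel":[1.3,1.7,10],"delta_rot":[0,0,0],"fingers":1},
    {"travel":[0,0,16],"delta_rot":[0,0,0],"fingers":1},
    {"travel":[0,0,16],"delta_rot":[0,0,0],"fingers":1},
    {"travel":[0,0,10],"delta_rot":[0,0,0],"fingers":1},
    {"travel":[0,0,4],"delta_rot":[0,0,0],"fingers":1},
    {"travel":[0,0.2,4],"delta_rot":[0,0,0],"fingers":1},
    {"travel":[0,0.2,4],"delta_rot":[0,0,0],"fingers":1},
    {"travel":[0,0.2,4],"delta_rot":[0,0,0],"fingers":1},
    {"travel":[0,0.2,4],"delta_rot":[0,0,0],"fingers":1},
    {"travel":[0,0,0],"delta_rot":[0,0,0],"fingers":1},
  ],
)

```text
clock: 17.15
eef_pos: [577.0, -116.3, 151.1]
eef_rot: [3.139, 0.002, 1.798]
wrist_force: [0.2, -0.2, 6.5]
finger_gap: 21.7
```

Emit:
send_rows(
  plan=[
    {"travel":[0,0.3,3],"delta_rot":[0,0,0],"fingers":1},
    {"travel":[0,0.3,3],"delta_rot":[0,0,0],"fingers":1},
    {"travel":[0,0.2,3],"delta_rot":[0,0,0],"fingers":1},
    {"travel":[0,0,1],"delta_rot":[0,0,0],"fingers":1},
    {"travel":[0,0,0],"delta_rot":[0,0,0],"fingers":1},
  ],
)

```text
clock: 17.77
eef_pos: [578.1, -116.1, 141.7]
eef_rot: [3.138, 0.002, 1.798]
wrist_force: [0.6, 0.9, 12.2]
finger_gap: 21.6
```

```bash
python3 - <<'E'
from h import *
wedge_in_hand();profile(camera("scene"));go((575.3+.5,-117+.1,141),102.95)
E
```

```text
shoulder top in tool z 35.1 world z 106.5
blade [12.   0.4 63.8]
-80 x -32.2 36.1 gap -4.8 9.5
-60 x -32.0 37.1 gap -5.5 10.0
-40 x -32.1 37.9 gap 0.2 5.1
-20 x -32.1 38.8 gap 0.2 6.1
0 x -32.3 39.4 gap 0.3 6.9
20 x -31.9 40.4 gap 0.1 8.1
40 x -31.6 41.1 gap 0.3 8.8
60 x -32.4 42.1 gap 16.4 21.3
80 x -32.6 42.5 gap -28.2 26.3
clock 17.88 pos [ 578.1 -116.1  141.7] rot [1.7979e+02 1.1000e-01 1.0301e+02] F [-0.8  1.1 12.9] gap 21.7
travel tool [-0.3 -2.4  0.7] rotvec deg [0.21 0.11 0.06]
```

Notch 1 is about 10 mm open (difference of about 6 mm). Now notch 2, which will be the last.

Emit:
send_rows(
  plan=[
    {"travel":[0,0,-6],"delta_rot":[0,0,0],"fingers":1},
    {"travel":[0,0,-8],"delta_rot":[0,0,0],"fingers":1},
    {"travel":[0,0,-12],"delta_rot":[0,0,0],"fingers":1},
    {"travel":[0,0,-16],"delta_rot":[0,0,0],"fingers":1},
    {"travel":[0,0,-18],"delta_rot":[0,0,0],"fingers":1},
    {"travel":[0,0,-14],"delta_rot":[0,0,0],"fingers":1},
    {"travel":[0,0,-8],"delta_rot":[0,0,0],"fingers":1},
    {"travel":[0,0,0],"delta_rot":[0,0,0],"fingers":1},
    {"travel":[-12,-0.7,0],"delta_rot":[0,0,0],"fingers":1},
    {"travel":[-28,-1,0],"delta_rot":[0,0,0],"fingers":1},
    {"travel":[-35,-1,0],"delta_rot":[0,0,0],"fingers":1},
    {"travel":[-32,0,0],"delta_rot":[0,0,0],"fingers":1},
    {"travel":[-17,0,0],"delta_rot":[0,0,0],"fingers":1},
    {"travel":[-5,0,0],"delta_rot":[0,0,0],"fingers":1},
    {"travel":[0,0,0],"delta_rot":[0,0,0],"fingers":1},
  ],
)

```text
clock: 19.75
eef_pos: [603.4, -241.7, 221.2]
eef_rot: [-3.141, -0.0, 1.798]
wrist_force: [0.7, 0.7, -2.0]
finger_gap: 21.7
```

```bash
python3 - <<'E'
from h import *
wedge_in_hand();profile(camera("scene"));go((604.7,-243.7,141),103)
E
```

```text
shoulder top in tool z 35.2 world z 186.0
blade [12.   0.5 63.9]
-80 x -32.2 35.9 gap -4.6 9.3
-60 x -31.7 36.8 gap -9.5 9.9
-40 x 5.4 37.7 gap 34.8 35.7
-20 x -2.8 36.7 gap -0.4 6.1
0 x -11.0 -0.1 gap -9.9 -8.3
20 x -16.2 0.2 gap -3.4 -2.5
40 x -18.6 0.2 gap -2.5 -1.4
60 x -17.9 -5.0 gap -13.4 -11.4
80 x -30.8 -6.6 gap -12.9 -11.3
clock 19.85 pos [ 603.5 -241.3  221.6] rot [179.99  -0.   103.06] F [ 0.3  0.9 -1. ] gap 21.8
travel tool [-2.6  0.6 80.6] rotvec deg [ 0.01 -0.    0.06]
```

Emit:
send_rows(
  plan=[
    {"travel":[-2.6,0.6,10],"delta_rot":[0,0,0],"fingers":1},
    {"travel":[0,0,16],"delta_rot":[0,0,0],"fingers":1},
    {"travel":[0,0,16],"delta_rot":[0,0,0],"fingers":1},
    {"travel":[0,0,10],"delta_rot":[0,0,0],"fingers":1},
    {"travel":[0,0,4],"delta_rot":[0,0,0],"fingers":1},
    {"travel":[0,0.3,4],"delta_rot":[0,0,0],"fingers":1},
    {"travel":[0,0.3,4],"delta_rot":[0,0,0],"fingers":1},
    {"travel":[0,0.3,4],"delta_rot":[0,0,0],"fingers":1},
    {"travel":[0,0.3,4],"delta_rot":[0,0,0],"fingers":1},
    {"travel":[0,0,0],"delta_rot":[0,0,0],"fingers":1},
  ],
)

```text
clock: 21.1
eef_pos: [606.3, -245.0, 151.2]
eef_rot: [3.139, 0.003, 1.798]
wrist_force: [-0.4, -1.8, 5.8]
finger_gap: 21.8
```

Emit:
send_rows(
  plan=[
    {"travel":[0,0.4,3],"delta_rot":[0,0,0],"fingers":1},
    {"travel":[0,0.3,3],"delta_rot":[0,0,0],"fingers":1},
    {"travel":[0,0.3,3],"delta_rot":[0,0,0],"fingers":1},
    {"travel":[0,0,1],"delta_rot":[0,0,0],"fingers":1},
    {"travel":[0,0,0],"delta_rot":[0,0,0],"fingers":1},
  ],
)

```text
clock: 21.72
eef_pos: [607.6, -244.8, 141.9]
eef_rot: [3.138, 0.003, 1.798]
wrist_force: [-0.5, -1.4, 11.4]
finger_gap: 21.7
```

```bash
python3 - <<'E'
from h import *
wedge_in_hand();c=camera("scene");profile(c);save(c,"s4.png",(190,180,350,310),4.5);go((604.7,-243.7,141),103)
E
```

```text
shoulder top in tool z 35.2 world z 106.7
blade [12.   0.4 63.2]
-80 x -32.0 41.9 gap -5.4 4.8
-60 x -32.1 42.0 gap -22.2 26.6
-40 x 16.0 31.9 gap 16.0 18.7
-20 x 11.9 30.2 gap 13.8 14.5
0 x 10.0 29.7 gap 28.1 29.0
20 x -13.1 32.4 gap 0.1 10.1
40 x -20.6 41.9 gap 0.4 10.3
60 x -29.5 42.0 gap -5.1 16.4
80 x -22.8 41.9 gap -4.8 16.1
clock 21.82 pos [ 607.6 -244.8  141.9] rot [179.81   0.18 103.  ] F [-1.2 -1.1 11.4] gap 21.7
travel tool [ 1.8 -2.6  0.9] rotvec deg [0.19 0.18 0.  ]
```

View pics/s4.png

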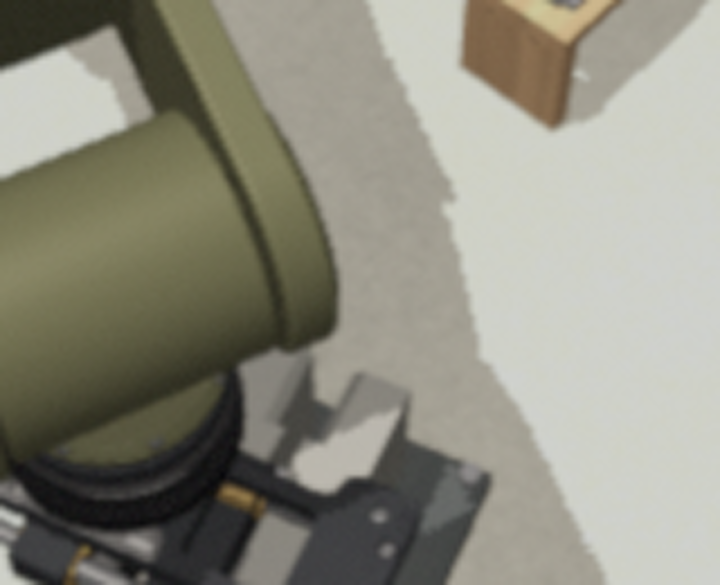

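Emit:
send_rows(
  plan=[
    {"travel":[0,0,-1.2],"delta_rot":[0,0,0],"fingers":1},
    {"travel":[0,0,0],"delta_rot":[0,0,0],"fingers":0.45},
    {"travel":[0,0,0],"delta_rot":[0,0,0],"fingers":0.3},
    {"travel":[0,0,0],"delta_rot":[0,0,0],"fingers":0},
    {"travel":[0,0,0],"delta_rot":[0,0,0],"fingers":-0.3},
    {"travel":[0,0,0],"delta_rot":[0,0,0],"fingers":-0.3},
    {"travel":[0,0,0],"delta_rot":[0,0,0],"fingers":-0.3},
  ],
)

```text
clock: 22.7
eef_pos: [606.7, -244.0, 140.6]
eef_rot: [-3.142, -0.0, 1.798]
wrist_force: [-0.8, 0.1, 0.6]
finger_gap: 60.9
```

Emit:
send_rows(
  plan=[
    {"travel":[0,0,-8],"delta_rot":[0,0,0],"fingers":-0.3},
    {"travel":[0,0,-18],"delta_rot":[0,0,0],"fingers":-0.3},
    {"travel":[0,0,-25],"delta_rot":[0,0,0],"fingers":-0.3},
    {"travel":[0,0,-30],"delta_rot":[0,0,0],"fingers":-0.3},
    {"travel":[0,0,-30],"delta_rot":[0,0,0],"fingers":-0.3},
    {"travel":[20,-10,-20],"delta_rot":[0,0,0],"fingers":-0.3},
    {"travel":[40,-30,-5],"delta_rot":[0,0,0],"fingers":-0.3},
    {"travel":[40,-40,0],"delta_rot":[0,0,0],"fingers":-0.3},
    {"travel":[40,-40,0],"delta_rot":[0,0,0],"fingers":-0.3},
    {"travel":[40,-40,0],"delta_rot":[0,0,0],"fingers":-0.3},
    {"travel":[30,-20,0],"delta_rot":[0,0,0],"fingers":-0.3},
    {"travel":[0,0,0],"delta_rot":[0,0,0],"fingers":-0.3},
  ],
)

```text
clock: 24.2
eef_pos: [383.3, -79.1, 278.5]
eef_rot: [3.139, 0.002, 1.799]
wrist_force: [-0.2, 0.0, 0.1]
finger_gap: 60.7
```

```bash
python3 - <<'E'
from h import *
c=camera("scene");profile(c);P=cloud(c);rect(P,140,180,(607,-245),45,"wedge top");rect(P,101,112,(607,-245),45,"shoulder");save(c,"s5.png",(170,200,330,380),3.3)
c=camera("top");profile(c);rect(cloud(c),140,180,(607,-245),45,"wedge top")
go((604.7,-243.7,141),103)
E
```

```text
-80 x -32.0 41.8 gap 0.7 13.0
-60 x -32.5 41.6 gap -22.2 26.6
-40 x -32.6 41.8 gap -24.9 -3.7
-20 x -32.2 41.8 gap 0.2 9.4
0 x -32.5 41.9 gap 0.3 9.7
20 x -32.2 42.1 gap -0.1 9.7
40 x -32.0 42.3 gap -0.1 10.2
60 x -32.5 42.1 gap -4.8 15.2
80 x -31.9 42.0 gap -5.1 16.2
wedge top 331 [ 609.9 -246.5] [22.2 30.7] 12.5 z 166.2
shoulder 199 [ 610.  -246.9] [46.2 30. ] 14.0 z 107.2
-80 x -33.2 40.5 gap -16.8 28.4
-60 x -33.4 40.3 gap -7.5 -0.7
-40 x -33.4 40.5 gap -1.6 8.9
-20 x -33.2 40.2 gap -1.6 8.5
0 x -33.3 40.3 gap -1.4 8.4
20 x -33.2 40.3 gap -1.6 8.5
40 x -33.4 40.0 gap -1.6 8.4
60 x -33.4 40.5 gap -6.8 13.5
80 x -33.4 40.0 gap -6.6 13.6
wedge top 208 [ 607.  -242.9] [21.8 30.3] 13.2 z 167.4
clock 24.3 pos [384.5 -80.2 277.8] rot [1.7989e+02 7.0000e-02 1.0303e+02] F [ 0.4  1.2 -0.2] gap 61.3
travel tool [-208.8  177.3  137.4] rotvec deg [0.11 0.07 0.03]
```

View pics/s5.png

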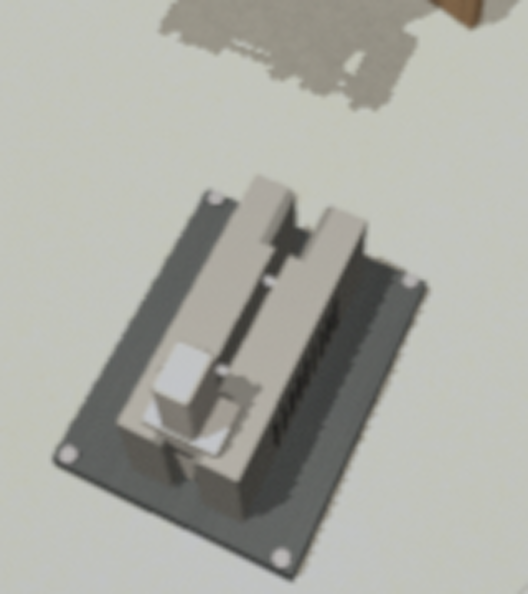

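The halves stand parallel, about 10 mm apart. The wedge stands upright in notch 2 (crop around 190,400), top and shoulder centred over each other, and the robot is clear.

```bash
python3 -c "
from cell import manip
print(manip.sign_off())"
```

```text
the job is handed in; nothing more can be done
None
```

The housing is parted: its halves stand about 10 mm apart and parallel. The wedge is left upright in the notch farther from the rack. I handed in at about 24.3 s of the 51 s allowed.

- **What I did:** I took the off-white wedge from the rack, ignoring the green and yellow look-alikes. I pushed it into the two notches in turn: part way at each end (about 4.5 mm open), then to about 10.5 mm at each end. The two ends never differed by more than about 6 mm.
- **Last checks:** The opening measured 9.3–10.3 mm along the seam in the scene and top views, with the outer faces parallel to within about 0.5 mm. The wedge's top and shoulder are centred over each other, with the shoulder about 4 mm above the housing. The largest wrist force read after a move was about 13 N. The arm was well clear of everything at hand-in.
- **Disagreements:** The scene and top cameras put things up to about 4 mm apart in position, which is just above their stated accuracy. Almost all of the opening came from half_b; half_a barely moved. The wedge also touched one side of each notch first, with about 6 N sideways, so I shifted it by about 0.8 mm.

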